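# Load the cap magazine and set its keeper screw

### The arm

A 6-joint arm with a two-finger parallel gripper is mounted at the origin on a cart in front of the work surface, level with it; the furniture and walls round the work are solid. World frame = base frame: x ahead of the robot, y to its left, z up, the work surface at z = 0. Lengths are in m, angles in rad, forces in N, time in s.
With the tool pointing down it reaches from about 0.35 to 0.775 m from the base axis. Payload 5.5 kg.
Tool frame: the origin (TCP) lies on the centre line of the jaws, within the pads' length; the fingertips stand 11 mm ahead of it and the grasp point (between the pads) lies 8 mm behind it (env.tip_reach is the distance from the TCP to the fingertips, in m); z points along the fingers, x is the direction in which the jaws open and shut, and the axes are right-handed (so a half turn about z gives the same grasp; the last joint's range is limited). The gripper opens to 85 mm and grips with 20 to 120 N. Pads are 22 mm wide; open, the fingers measure 114 mm over their backs; the gripper's body (76 mm by 85 mm) begins 54 mm behind the grasp point. The pads swing forward as they close: fully open they stand 13 mm farther back than shut.
Start: joints at [-1.254, 0.313, 0.046, 1.304, 0, 1.431], TCP at [0.254, -0.516, 0.242] pointing down, gripper open.
Joint ranges: [-2.76, 2.76], [-0.86, 1.69], [-1.03, 1.26], [-2.2, 2.34], [-1.47, 1.5], [-3.14, 3.14]. Speed limits (rad/s): [2.57, 2.57, 3.14, 3.14, 3.14, 3.14].

### API

Orientations are given as a unit quaternion [w, x, y, z].
In Python, from workcell import env gives the robot as it stands.
- The arm moves only by the tool carry_out, never from a script. Its argument "moves" is one flat list of numbers, 7 for each row, row after row: the gripper command: -1 is shut, 1 is fully open, values between are in proportion, then the shift along the tool's x, y, z in m, then the turn, a rotation vector about the tool's x, y, z in degrees. A call has exactly 5 rows; each row shifts and turns the pose as measured when the row begins, along the tool's axes as they then stand; what a row does not reach is not made up. A row lasts 1/8 s, in which the tool goes at most 62.5 mm and 10.7 degrees, less where a joint would pass 70% of its speed; a pose out of reach is approached as far as the arm can. A call is refused whole if a number of a shift passes 0.0625 or a number of a turn 10.7, either way. A call with a gripper value outside its range is refused whole. The fingers move at their own pace and stop on an object; "squeeze" is the grip in N (left out, the last holds). Time passes only in rows, so rows that do not move let the fingers close, or fill a call up. It gives the time, the measured TCP pose, the force and the opening at its end, in the units of the state.
- env.get_state(): the state, without advancing time (a new reading comes with each control period).
- env.read_camera(name): name is "scene" or "top" or "wrist"; returns the picture (420x560x3 uint8, red, green, blue); there is no depth.
- env.calibration(name): a dict with "camera_matrix" (3x3 intrinsics, pixels), "rvec" (rotation vector, rad) and "tvec" (3), from world to camera coordinates, as OpenCV has them; the wrist camera has in their place "hand_eye" (4x4, takes a point from camera to tool coordinates, whose origin is the TCP and whose axes are the tool frame's). Camera axes: x right, y down, z forward; pixel columns grow to the right and rows downward; lengths in m; the calibration is good to about 2 mm. A picture is of the moment at which its call begins: read the wrist's pose just before it. calibration takes no time and is no camera call.
- env.hand_in(): hands the job in, once; it reports no verdict.
The state is a dict: "clock": time; "joint_pos": joint angles; "qvel": joint speeds; "tau": joint torques, N m; "tcp_pos": TCP position; "orientation": TCP orientation; "wrist_force": force on the tool from outside, world axes, zero at the start; "ft_torque": the same for the moment, N m; "finger_gap": finger opening in m.
Only numpy, scipy, OpenCV 4.12 (cv2) and the standard library are available. Lean on these libraries where they do the work, as an engineer would, in place of code of your own. Each camera call takes 0.05 s, during which the arm holds its last target. There are 200 camera calls.

### The job

Use the orange sweeper to sweep the three loose yellow caps fully into the magazine through its open end, never touching the caps with the gripper, and then stand the sweeper upright on the table clear of the magazine. Next turn the black thumbscrew on the magazine's bridge clockwise until it seats, then back it off a quarter turn so that the caps can run, and finish while still gripping the screw there, so that the lock nut can be put on. Leave the jars, tin and funnel where they are.

Things in the scene. Friction and masses are not known exactly. Their poses are not given: they have to be found in the camera images.
- magazine: Fixed cap magazine: straight bottomless aluminium channel on the table, closed at its -y end, open at +y. Origin on the table under the thumbscrew axis; z up, +y along the channel to the mouth. Inside x -82 to 82 mm, y -30 to 170 mm; walls 30 mm high, 6 mm thick. Blue bridge at y -15 to 15 mm, 60 to 72 mm above the table (bush to 76 mm), posts out to x = +-100 mm. Caps pass under bridge and keeper.
- mouth (a point): Middle of the magazine's mouth, on the table, 170 mm along the magazine's +y from its origin. From here two flared wings go on for 29 mm and widen the opening to 194 mm.
- keeper: Steel keeper plate under the bridge with the screw and the black thumbscrew knob that it carries; rises 0.95 mm per rad of the screw and rests on the channel walls (underside 30 mm above the table) when seated. Origin on the screw axis, at table height when seated.
- knob_grip (a point): On the vertical axis of the thumbscrew's round knurled black knob, half-way up its side: 100 mm above the table when seated, 0.95 mm higher per rad unscrewed. Knob 36 mm in diameter, from 17 mm below to 14 mm above this point; grip it from above at any yaw. The bush below ends 24 mm under this point, the bridge 28 mm. A white line from the axis out and down one side shows its turn.
- thumbscrew (a joint): Turn of the thumbscrew in rad: 0 when seated (hard stop), growing as it is unscrewed (anticlockwise seen from above); clockwise tightens. It starts 1.0 to 2.6 rad open, turns with about 0.06 N m of friction and stays where it is left. A quarter turn is 1.57.
- sweeper_grip (a point): Middle of the loose orange bench sweeper's black upright handle, 66 mm above the sweeper's underside; the sweeper (0.25 kg) starts standing upright. Handle 64 mm along x, 16 mm thick along y, from 40 to 86 mm above the underside: pinch it across y, from above.
- cap_a_mid (a point): Centre of a loose yellow flip-top cap, 48 x 44 mm, 30 mm high, lying flat on the table in front of the magazine's mouth; 15 mm above its underside.
- cap_b_mid (a point): Centre of a loose yellow flip-top cap, 48 x 44 mm, 30 mm high, lying flat on the table in front of the magazine's mouth; 15 mm above its underside.
- cap_c_mid (a point): Centre of a loose yellow flip-top cap, 48 x 44 mm, 30 mm high, lying flat on the table in front of the magazine's mouth; 15 mm above its underside.
- sample_jar_1: Bystander: jar with white lid, 46 mm in diameter, 68 mm high, origin at its underside.
- sample_jar_2: Bystander: jar with red lid, 46 mm in diameter, 68 mm high, origin at its underside.
- grease_tin: Bystander: tin with green lid, 66 mm in diameter, 31 mm high, origin at its underside.
- funnel: Bystander: blue funnel standing on its rim, 100 mm in diameter, 95 mm high, origin at its underside.
- sweeper: The sweeper itself: origin at the middle of its underside, axes as at its grip point. Orange blade 136 mm along x, 20 mm thick along y, 40 mm high, under the handle; at both ends a 6 mm thick lip reaches to y = -28 mm, 124 mm apart inside. It pushes towards its -y.
- cap_a: The same cap as cap_a_mid: origin at the centre of its underside.
- cap_b: The same cap as cap_b_mid: origin at the centre of its underside.
- cap_c: The same cap as cap_c_mid: origin at the centre of its underside.
Things that resemble listed ones, but are neither listed nor needed, are in the scene too. What is shaped like the cap_b but blue is not meant.

How it is judged:
By the outcome, as a careful person would: the job done as asked, in the order asked, and still so for the second after the job is handed in, while the arm keeps its last pose, push and grip.
It also fails if it takes over 64 s, if anything falls off the work surface, if the arm or the gripper's body presses on something with over 40 N, if the wrist force passes 120 N, or if a joint passes its speed limit or range.

## Working session

There is one attempt and no reset: what is moved stays moved. The work goes in short steps, Python scripts to look and compute and a tool call to move; the robot and the scene stay as the last step left them, time stands still between calls to the robot, and variables do not carry over. Pictures are saved under pics/ and viewed, about 8 in all and at most 12, crops included, and the job is handed in when it is done.

Besides the shell and the picture viewer there is one more tool, called after "Emit:" as a command line: name --argument value ..., lists and objects as JSON in quotes. carry_out: Moves the arm, as the interface text tells. Its arguments: {"type":"object","properties":{"moves":{"type":"array"},"squeeze":{"type":"number"}},"required":["moves"]}

```bash
mkdir -p pics; ls; python3 - <<'E'
from workcell import env
import cv2,numpy as np
for n in("scene","top"):
    im=env.read_camera(n); cv2.imwrite(f"pics/{n}0.png",im[:,:,::-1])
    c=env.calibration(n); print(n,c)
a=cv2.imread("pics/scene0.png");b=cv2.imread("pics/top0.png")
print(env.calibration("wrist")); print(env.get_state())
E
```

```text
pics
scene {'camera_matrix': array([[478.68847697,   0.        , 267.81797611],
       [  0.        , 478.68847697, 210.02404275],
       [  0.        ,   0.        ,   1.        ]]), 'rvec': array([ 0.81182568, -2.65668107,  0.94292046]), 'tvec': array([0.49223687, 0.28395573, 1.1656326 ])}
top {'camera_matrix': array([[482.86563025,   0.        , 287.36674993],
       [  0.        , 482.86563025, 206.44949756],
       [  0.        ,   0.        ,   1.        ]]), 'rvec': array([ 2.16481011, -2.15166601,  0.15712722]), 'tvec': array([0.00523543, 0.59640908, 1.3416471 ])}
{'camera_matrix': array([[364.685805  ,   0.        , 278.42012539],
       [  0.        , 364.685805  , 208.12222002],
       [  0.        ,   0.        ,   1.        ]]), 'hand_eye': array([[ 9.99999676e-01,  7.50134113e-04, -2.92403201e-04,
        -1.17031281e-04],
       [-6.34648242e-04,  9.57925450e-01,  2.87016427e-01,
        -7.22171438e-02],
       [ 4.95401281e-04, -2.87016148e-01,  9.57925616e-01,
        -1.32224759e-01],
       [ 0.00000000e+00,  0.00000000e+00,  0.00000000e+00,
         1.00000000e+00]])}
{'clock': 0.1, 'joint_pos': array([-1.25359079e+00,  3.13927003e-01,  4.51124620e-02,  1.30362896e+00,
       -7.94410774e-06,  1.43123102e+00]), 'qvel': array([-9.12534397e-04, -2.28240621e-03,  4.97566074e-03,  5.93716201e-04,
       -7.64851388e-06,  9.70090652e-04]), 'tau': array([ 1.59988682e-03, -4.81728172e+01,  2.99241793e+01,  1.28023801e-02,
       -1.80457232e-04, -5.03090263e-06]), 'tcp_pos': array([ 0.25347357, -0.51562582,  0.2415052 ]), 'orientation': array([-5.25365470e-04,  8.48837832e-01, -5.28652680e-01, -6.34276261e-04]), 'wrist_force': array([0.86163322, 1.10111986, 0.17796622]), 'ft_torque': array([-0.02103398, -0.02223558,  0.00822614]), 'finger_gap': 0.08514467887213752}
```

View pics/top0.png

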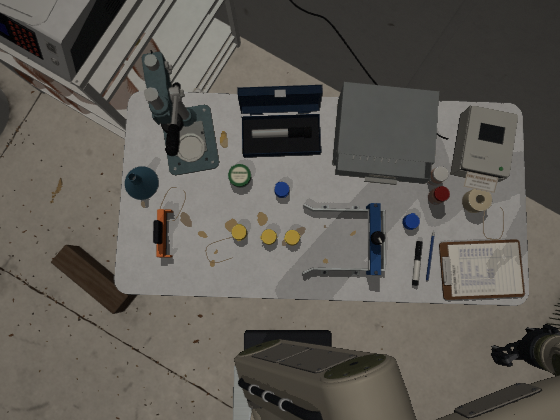

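View pics/scene0.png

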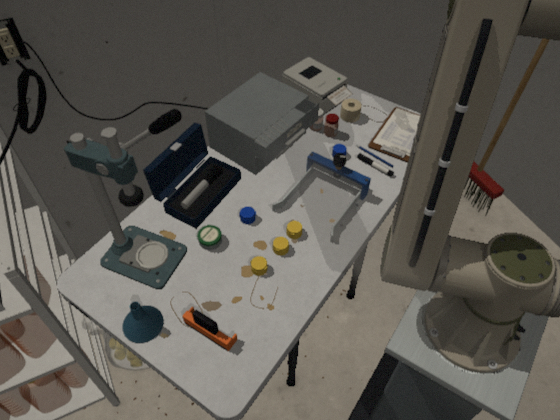

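The top view shows the sweeper at (163,233), the caps at (239,232), (269,237) and (292,237), the mouth near x = 305, and the knob at (378,238). The scene view shows the same objects: sweeper (210,328), caps (260,266), (281,245) and (294,229), knob (340,157).

```bash
cat > h.py <<'E'
import cv2,numpy as np
from workcell import env
from scipy.spatial.transform import Rotation as R
def cam(n,st=None):
    c=env.calibration(n);K=c["camera_matrix"]
    if n=="wrist":
        st=st or env.get_state();q=st["orientation"]
        T=np.eye(4);T[:3,:3]=R.from_quat(np.r_[q[1:],q[0]]).as_matrix();T[:3,3]=st["tcp_pos"]
        M=np.linalg.inv(T@c["hand_eye"])
    else:
        M=np.eye(4);M[:3,:3]=cv2.Rodrigues(c["rvec"])[0];M[:3,3]=c["tvec"]
    return K,M
def ray(C,p):
    K,M=C;Rm=M[:3,:3];d=Rm.T@np.linalg.solve(K,[p[0],p[1],1]);return -Rm.T@M[:3,3],d/np.linalg.norm(d)
def onz(C,p,z):
    o,d=ray(C,p);return o+d*(z-o[2])/d[2]
def tri(C1,p1,C2,p2):
    o1,d1=ray(C1,p1);o2,d2=ray(C2,p2)
    s=np.linalg.lstsq(np.c_[d1,-d2],o2-o1,rcond=None)[0]
    a,b=o1+s[0]*d1,o2+s[1]*d2;return (a+b)/2,np.linalg.norm(a-b)
def proj(C,X):
    K,M=C;x=K@(M[:3,:3]@np.asarray(X)+M[:3,3]);return x[:2]/x[2]
def blobs(im,lo,hi,amin=20):
    hsv=cv2.cvtColor(im,cv2.COLOR_RGB2HSV);m=cv2.inRange(hsv,np.array(lo),np.array(hi))
    n,l,s,c=cv2.connectedComponentsWithStats(m)
    return [(s[i,4],c[i].round(1),s[i,:4],l==i) for i in range(1,n) if s[i,4]>=amin]
def rect(m):
    p=cv2.findContours(m.astype(np.uint8),cv2.RETR_EXTERNAL,cv2.CHAIN_APPROX_NONE)[0]
    return cv2.minAreaRect(max(p,key=len))
E
python3 - <<'E'
from h import *
np.set_printoptions(precision=3,suppress=True)
I={n:cv2.imread(f"pics/{n}0.png")[:,:,::-1].copy() for n in("scene","top")}
for n in I:
    print(n)
    for nm,lo,hi,a in(("yel",(20,150,110),(32,255,255),40),("ora",(5,170,100),(17,255,255),20),("blue",(100,120,40),(118,255,255),60),("blk",(0,0,0),(179,255,28),40)):
        for b in blobs(I[n],lo,hi,a):
            x,y=b[1]
            if nm=="blk" and not (np.hypot(*(b[1]-((160,233) if n=="top" else (205,320))))<25 or np.hypot(*(b[1]-((378,238) if n=="top" else (340,157))))<20): continue
            print(nm,b[0],b[1],b[2],"z0",onz(cam(n),b[1],0.02),rect(b[3]))
E
```

```text
scene
yel 144 [294.  227.1] [287 221  15  14] z0 [ 0.511 -0.006  0.02 ] ((293.70001220703125, 226.90000915527344), (12.074766159057617, 13.86362075805664), 63.43495178222656)
yel 155 [280.2 243.4] [274 237  14  14] z0 [0.512 0.062 0.02 ] ((280.5, 243.5), (13.0, 13.0), 90.0)
yel 173 [258.5 263.2] [251 257  16  13] z0 [0.525 0.147 0.02 ] ((258.5, 263.0), (12.0, 15.0), 90.0)
ora 235 [205.9 328.1] [183 308  53  37] z0 [0.524 0.368 0.02 ] ((208.74314880371094, 326.2516784667969), (55.02555465698242, 13.910619735717773), 31.159305572509766)
blue 120 [338.9 149.2] [333 144  13  12] z0 [ 0.558 -0.352  0.02 ] ((339.0, 149.5), (11.0, 12.0), 90.0)
blue 116 [324.2 160.7] [311 153  25  17] z0 [ 0.572 -0.281  0.02 ] ((324.1000061035156, 160.80001831054688), (26.832813262939453, 5.813776969909668), 26.56505012512207)
blue 200 [358.4 178.1] [345 168  25  23] z0 [ 0.448 -0.273  0.02 ] ((356.0585632324219, 179.3731689453125), (27.937213897705078, 13.479706764221191), 24.77513885498047)
blue 216 [247.4 214.9] [240 207  16  17] z0 [0.645 0.03  0.02 ] ((247.5, 215.0), (16.0, 15.0), 90.0)
blk 105 [338.9 1
[... 1016 characters left out ...]
90.0)
blue 211 [410.7 221. ] [403 213  17  17] z0 [ 0.559 -0.349  0.02 ] ((410.7000427246094, 221.39999389648438), (14.758047103881836, 16.099689483642578), 63.43495178222656)
blue 67 [429.3 257.6] [426 236   8  44] z0 [ 0.454 -0.4    0.02 ] ((429.3096618652344, 257.4754333496094), (1.8235913515090942, 43.542240142822266), 7.35237979888916)
blue 247 [374.7 262.6] [367 246  14  29] z0 [ 0.438 -0.242  0.02 ] ((373.5, 260.0), (13.0, 28.0), -0.0)
blk 183 [157.6 231.7] [154 220   9  24] z0 [0.523 0.381 0.02 ] ((158.0, 231.5), (8.0, 23.0), 0.0)
blk 135 [376.7 237.5] [370 231  15  14] z0 [ 0.51  -0.249  0.02 ] ((377.0000305175781, 238.00003051757812), (12.727920532226562, 14.142135620117188), 45.0)
```

```bash
python3 - <<'E'
import cv2,numpy as np
a=cv2.imread("pics/top0.png")[170:290,120:270];b=cv2.imread("pics/top0.png")[190:290,290:410]
a=cv2.resize(a,None,fx=4,fy=4)[:,:];c=cv2.resize(b,(400,334))
s=cv2.imread("pics/scene0.png")[130:240,260:380];s=cv2.resize(s,(400,366))
o=np.zeros((600,800,3),np.uint8);o[:260,:400]=cv2.resize(cv2.imread("pics/top0.png")[180:280,120:274],(400,260));o[:334,400:]=c[:334];o[234+0:600,0:400]=s
cv2.imwrite("pics/crop1.png",o)
E
```

```text
(no output)
```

View pics/crop1.png

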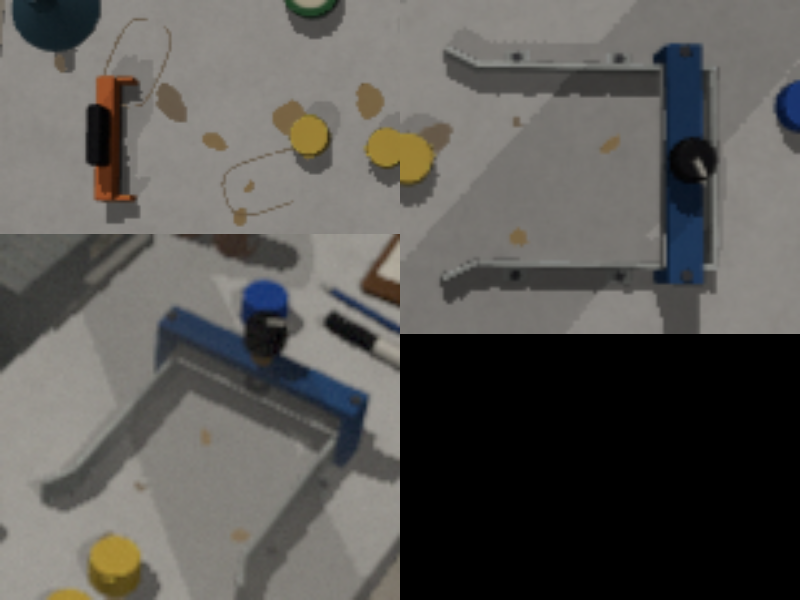

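The crop shows the magazine running nearly parallel to the image x axis. Its wall bends are at about (314,209) and (314,268), the bridge spans x = 370–381, and the knob's white line points down-right. The sweeper's lips face the mouth.

```bash
python3 - <<'E'
from h import *
np.set_printoptions(precision=4,suppress=True)
T=cam("top");S=cam("scene")
print("knob",tri(T,(376.7,237.5),S,(338.9,160.1)))
print("handle",tri(T,(157.6,231.7),S,(205.5,322.3)))
for n,a,b in (("c1",(291.7,236.8),(294,227.1)),("c2",(268.2,236.3),(280.2,243.4)),("c3",(238.5,231.4),(258.5,263.2))): print(n,tri(T,a,S,b))
f=lambda u,v:(290+(u-400)/3.333,190+v/3.34)
for n,p,z in(("farbend",(480,65),.03),("far br",(660,68),.03),("nearbend",(480,262),.03),("near br",(660,265),.03),("b1",(668,45),.072),("b2",(703,45),.072),("b3",(667,283),.072),("b4",(702,283),.072)): print(n,onz(T,f(*p),z))
g=lambda u,v:(260+u/3.333,130+(v-234)/3.33)
print("bridge corners tri", tri(T,f(703,45),S,g(178,308)),tri(T,f(702,283),S,g(368,398)))
# sweeper orange min rect at top
h=lambda u,v:(120+u*154/400,180+v/2.6)
for p in((97,77),(115,77),(97,199),(113,200),(134,80),(135,199)): print(onz(T,h(*p),.04))
print("jars etc: tin/funnel", onz(T,(240,175),.03),onz(T,(141,181),.05))
E
```

```text
knob (array([ 0.5041, -0.2345,  0.0979]), np.float64(0.0019208622668628863))
handle (array([0.5194, 0.3703, 0.0598]), np.float64(0.0016746243809804497))
c1 (array([ 0.5103, -0.0045,  0.0227]), np.float64(0.0010677887675817144))
c2 (array([0.5116, 0.0631, 0.0225]), np.float64(0.00046492680984511154))
c3 (array([0.5247, 0.1484, 0.0223]), np.float64(0.0015187186259663415))
farbend [ 0.5894 -0.068   0.03  ]
far br [ 0.5879 -0.2239  0.03  ]
nearbend [ 0.4209 -0.0677  0.03  ]
near br [ 0.4192 -0.221   0.03  ]
b1 [ 0.6021 -0.2234  0.072 ]
b2 [ 0.6023 -0.2529  0.072 ]
b3 [ 0.4044 -0.2191  0.072 ]
b4 [ 0.4045 -0.248   0.072 ]
bridge corners tri (array([ 0.6019, -0.2562,  0.0605]), np.float64(0.0043736912181487455)) (array([ 0.4039, -0.2504,  0.0615]), np.float64(0.0011442352032222168))
[0.5847 0.3791 0.04  ]
[0.5848 0.3594 0.04  ]
[0.4517 0.3737 0.04  ]
[0.4507 0.3564 0.04  ]
[0.5816 0.3385 0.04  ]
[0.4519 0.3327 0.04  ]
jars etc: tin/funnel [0.6888 0.1467 0.03  ] [0.6652 0.4263 0.05  ]
```

```bash
cat >> h.py <<'E'
def plan(tgt,yaw,n,st=None,seq=None):
    """rows (shift mm, turn deg) from the current pose to tgt / tool-x yaw (deg), tool down, in n equal steps"""
    st=st or env.get_state();q=st["orientation"];r=R.from_quat(np.r_[q[1:],q[0]])
    y=np.radians(yaw);x=np.array([np.cos(y),np.sin(y),0]);z=np.array([0,0,-1.]);g=R.from_matrix(np.c_[x,np.cross(z,x),z])
    rv=(r.inv()*g).as_rotvec();d=(np.array(tgt)-st["tcp_pos"])/n
    for i in range(n):
        ri=r*R.from_rotvec(rv*i/n);print(np.round(ri.inv().apply(d),4).tolist(),np.round(np.degrees(rv/n),1).tolist())
    return
def show(st=None):
    st=st or env.get_state();q=st["orientation"];m=R.from_quat(np.r_[q[1:],q[0]]).as_matrix()
    print("t",round(st["clock"],2),"tcp",np.round(st["tcp_pos"],4),"yaw",round(np.degrees(np.arctan2(m[1,0],m[0,0])),2),"z",np.round(m[:,2],4),"j",np.round(st["joint_pos"],2),"F",np.round(st["wrist_force"],1),"T",np.round(st["ft_torque"],2),"gap",round(st["finger_gap"],4))
E
python3 -c "
from h import *
show();plan((.45,-.29,.25),-63.8+52,5)"
```

```text
t 0.1 tcp [ 0.2535 -0.5156  0.2415] yaw -63.83 z [-5.0e-04  1.6e-03 -1.0e+00] j [-1.25  0.31  0.05  1.3  -0.    1.43] F [0.9 1.1 0.2] T [-0.02 -0.02  0.01] gap 0.0851
[-0.0232, -0.0552, -0.0016] [-0.0, 0.0, -10.4]
[-0.0128, -0.0585, -0.0017] [-0.0, 0.0, -10.4]
[-0.002, -0.0598, -0.0017] [-0.0, 0.0, -10.4]
[0.0088, -0.0592, -0.0017] [-0.0, 0.0, -10.4]
[0.0193, -0.0566, -0.0017] [-0.0, 0.0, -10.4]
```

Emit:
carry_out --moves '[1, -0.023, -0.055, -0.002, 0, 0, -10.4, 1, -0.013, -0.058, -0.002, 0, 0, -10.4, 1, -0.002, -0.06, -0.002, 0, 0, -10.4, 1, 0.009, -0.059, -0.002, 0, 0, -10.4, 1, 0.019, -0.057, -0.002, 0, 0, -10.4]'

```text
clock: 0.72
tcp_pos: [0.4497, -0.2857, 0.2488]
orientation: [-0.002, 0.996, -0.094, -0.001]
wrist_force: [0.8, -0.6, 0.5]
finger_gap: 0.0855
```

```bash
python3 -c "
from h import *
show();plan((.50,0.0,.25),40,5);print();plan((.50,0.0,.25),40,6)"
```

```text
t 0.72 tcp [ 0.4497 -0.2857  0.2488] yaw -10.75 z [-0.0026  0.0044 -1.    ] j [-0.72  0.23 -0.05  1.3   0.    1.04] F [ 0.8 -0.6  0.5] T [-0.06 -0.07 -0.03] gap 0.0855
[-0.0008, -0.058, -0.0] [-0.1, 0.0, -10.1]
[0.0095, -0.0572, -0.0001] [-0.1, 0.0, -10.1]
[0.0194, -0.0547, -0.0001] [-0.1, 0.0, -10.1]
[0.0287, -0.0504, -0.0002] [-0.1, 0.0, -10.1]
[0.0372, -0.0445, -0.0002] [-0.1, 0.0, -10.1]

[-0.0006, -0.0483, -0.0] [-0.0, 0.0, -8.5]
[0.0065, -0.0479, -0.0001] [-0.0, 0.0, -8.5]
[0.0135, -0.0464, -0.0001] [-0.0, 0.0, -8.5]
[0.0201, -0.044, -0.0001] [-0.0, 0.0, -8.5]
[0.0264, -0.0405, -0.0002] [-0.0, 0.0, -8.5]
[0.0321, -0.0362, -0.0002] [-0.0, 0.0, -8.5]
```

Emit:
carry_out --moves '[1, -0.001, -0.058, 0, 0, 0, -10.1, 1, 0.0095, -0.057, 0, 0, 0, -10.1, 1, 0.019, -0.055, 0, 0, 0, -10.1, 1, 0.029, -0.05, 0, 0, 0, -10.1, 1, 0.037, -0.0445, 0, 0, 0, -10.1]'

```text
clock: 1.35
tcp_pos: [0.4983, 0.0095, 0.248]
orientation: [-0.003, 0.935, 0.354, -0.001]
wrist_force: [0.8, 0.6, -0.3]
finger_gap: 0.0853
```

```bash
python3 -c "
from h import *
show();plan((.51,0.30,.24),92.3,5)"
```

```text
t 1.35 tcp [0.4983 0.0095 0.248 ] yaw 41.5 z [-0.0038  0.0055 -1.    ] j [-0.15  0.17 -0.13  1.28  0.    0.7 ] F [ 0.8  0.6 -0.3] T [ 0.02 -0.04 -0.  ] gap 0.0853
[0.0402, -0.042, 0.0019] [-0.1, -0.0, -10.2]
[0.047, -0.0342, 0.0018] [-0.1, -0.0, -10.2]
[0.0523, -0.0254, 0.0018] [-0.1, -0.0, -10.2]
[0.056, -0.0157, 0.0017] [-0.1, -0.0, -10.2]
[0.0579, -0.0056, 0.0016] [-0.1, -0.0, -10.2]
```

Emit:
carry_out --moves '[1, 0.04, -0.042, 0.002, 0, 0, -10.2, 1, 0.047, -0.034, 0.002, 0, 0, -10.2, 1, 0.052, -0.0255, 0.002, 0, 0, -10.2, 1, 0.056, -0.016, 0.002, 0, 0, -10.2, 1, 0.058, -0.006, 0.002, 0, 0, -10.2]'

```text
clock: 1.98
tcp_pos: [0.5039, 0.3095, 0.2376]
orientation: [-0.003, 0.681, 0.733, -0.0]
wrist_force: [1.1, -0.3, 0.2]
finger_gap: 0.0855
```

```bash
python3 -c "
from h import *
show();st=env.get_state();im=env.read_camera('wrist');cv2.imwrite('pics/w1.png',im[:,:,::-1])
C=cam('wrist',st);print(proj(C,(.5194,.3703,.066)))
for b in blobs(im,(0,0,0),(179,255,28),100)+blobs(im,(5,170,60),(17,255,255),100): print(b[0],b[1],b[2],rect(b[3]))"
```

```text
t 1.98 tcp [0.5039 0.3095 0.2376] yaw 94.23 z [-0.005   0.0045 -1.    ] j [0.41 0.35 0.08 1.31 0.01 0.34] F [ 1.1 -0.3  0.2] T [-0.   -0.13 -0.06] gap 0.0855
[345.54209878 212.17572081]
28228 [282.5 379.9] [  0 301 560 119] ((279.5, 360.0), (559.0, 118.0), 0.0)
352 [350.  144.7] [338 131  20  42] ((347.5, 151.5), (41.0, 19.0), 90.0)
405 [333.1 253.8] [326 228  18  40] ((334.5, 247.5), (39.0, 17.0), 90.0)
```

View pics/w1.png

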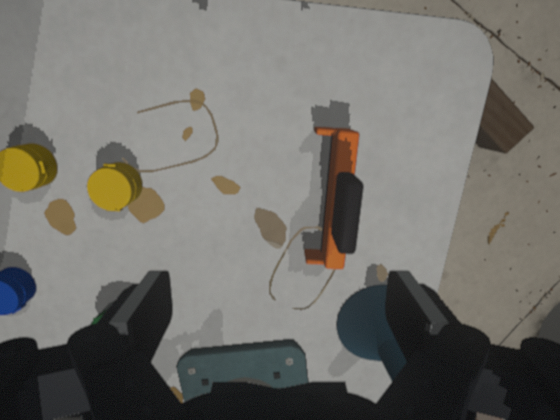

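The wrist view shows the sweeper at (340,200). The handle's ends are near (352,175) and (346,252), and the blade's back corners near (358,132) and (344,268). The funnel lies well beyond it.

```bash
python3 - <<'E'
from h import *
np.set_printoptions(precision=4,suppress=True)
im=cv2.imread("pics/w1.png")[:,:,::-1].copy();C=cam("wrist");T=cam("top");S=cam("scene")
hsv=cv2.cvtColor(im,cv2.COLOR_RGB2HSV)
m=cv2.inRange(hsv,(3,150,40),(18,255,255));m[:,:300]=0;m[280:]=0;m[:,370:]=0
print("orange rect",cv2.boxPoints(rect(m>0)))
k=(hsv[:,:,2]<45).astype(np.uint8);k[:, :325]=0;k[:,368:]=0;k[:165]=0;k[258:]=0
n,l,s,c=cv2.connectedComponentsWithStats(k);i=1+np.argmax(s[1:,4]);print("handle",s[i],c[i],cv2.boxPoints(rect(l==i)))
hc=c[i];print("tri top",tri(C,hc,T,(157.6,231.7)),"scene",tri(C,hc,S,(205.5,322.3)))
for p in((358,132),(344,268)):print(onz(C,p,.04))
for z in(.066,.086):
  for p in cv2.boxPoints(rect(l==i)):print(z,onz(C,p,z))
E
```

```text
orange rect [[305.6992 261.2469]
 [329.2511 220.5664]
 [358.9336 237.751 ]
 [335.3817 278.4316]]
handle [ 332  173   30   79 1170] [344.2684 206.1256] [[329.901  248.9901]
 [337.604  171.9604]
 [362.2574 174.4258]
 [354.5545 251.4555]]
tri top (array([0.5236, 0.383 , 0.0222]), np.float64(0.005218550102505945)) scene (array([0.5114, 0.3744, 0.0744]), np.float64(0.0026161803058903635))
[0.4503 0.3845 0.04  ]
[0.5827 0.3902 0.04  ]
0.066 [0.5531 0.3685 0.066 ]
0.066 [0.483  0.3662 0.066 ]
0.066 [0.4834 0.3873 0.066 ]
0.066 [0.5537 0.391  0.066 ]
0.086 [0.545  0.3646 0.086 ]
0.086 [0.4795 0.3624 0.086 ]
0.086 [0.4798 0.3821 0.086 ]
0.086 [0.5456 0.3855 0.086 ]
```

```bash
python3 -c "
from h import *
show();plan((.516,.372,.17),92.4,3)"
```

```text
t 2.02 tcp [0.5031 0.3162 0.2368] yaw 94.88 z [-0.0055  0.0092 -0.9999] j [0.42 0.35 0.09 1.31 0.01 0.34] F [1.1 3.8 0.6] T [ 0.29 -0.13  0.02] gap 0.0855
[0.018, 0.006, 0.0224] [-0.1, -0.2, 0.8]
[0.0181, 0.0057, 0.0224] [-0.1, -0.2, 0.8]
[0.0183, 0.0054, 0.0223] [-0.1, -0.2, 0.8]
```

Emit:
carry_out --moves '[1, 0.018, 0.006, 0.022, 0, -0.2, 0.8, 1, 0.018, 0.006, 0.022, 0, -0.2, 0.8, 1, 0.018, 0.005, 0.022, 0, 0, 0.8, 1, 0, 0, 0, 0, 0, 0, 1, 0, 0, 0, 0, 0, 0]'

```text
clock: 2.65
tcp_pos: [0.514, 0.3748, 0.167]
orientation: [-0.003, 0.691, 0.723, -0.003]
wrist_force: [-0.4, 1.4, 0.9]
finger_gap: 0.0856
```

```bash
python3 - <<'E'
from h import *
np.set_printoptions(precision=4,suppress=True)
show();st=env.get_state();im=env.read_camera('wrist');cv2.imwrite('pics/w2.png',im[:,:,::-1])
C=cam('wrist',st);T=cam("top");S=cam("scene");print(proj(C,(.516,.369,.086)),proj(C,(.516,.369,.04)))
hsv=cv2.cvtColor(im,cv2.COLOR_RGB2HSV)
k=(hsv[:,:,2]<45).astype(np.uint8);u,v=proj(C,(.516,.369,.086)).astype(int);k[:,:u-60]=0;k[:,u+60:]=0;k[290:]=0
n,l,s,c=cv2.connectedComponentsWithStats(k);i=1+np.argmax(s[1:,4]);print("handle",s[i],c[i])
bp=cv2.boxPoints(rect(l==i));print(bp);
for p in bp:print(onz(C,p,.086))
print("tri",tri(C,c[i],T,(157.6,231.7)),tri(C,c[i],S,(205.5,322.3)))
for b in blobs(im,(3,150,40),(18,255,255),100): print(b[0],b[1],b[2])
show()
E
```

```text
t 2.65 tcp [0.514  0.3748 0.167 ] yaw 92.62 z [-0.0085 -0.0007 -1.    ] j [0.5  0.47 0.09 1.2  0.   0.46] F [-0.4  1.4  0.9] T [ 0.01 -0.05  0.05] gap 0.0856
[269.0595 227.4244] [270.5763 206.9643]
handle [ 260  172   24  102 1001] [269.2937 209.7323]
[[260. 172.]
 [283. 172.]
 [283. 273.]
 [260. 273.]]
[0.4815 0.3623 0.086 ]
[0.4808 0.3759 0.086 ]
[0.5466 0.3792 0.086 ]
[0.5473 0.3644 0.086 ]
tri (array([0.5179, 0.3705, 0.0511]), np.float64(0.0073609036090824115)) (array([0.5153, 0.3693, 0.0601]), np.float64(0.006208430263368594))
1563 [271.6 141.3] [238 116  50  67]
457 [266.2 282.9] [239 273  45  19]
t 2.7 tcp [0.514  0.3747 0.167 ] yaw 92.6 z [-0.0086 -0.0006 -1.    ] j [0.5  0.47 0.09 1.2  0.   0.46] F [-0.1 -0.5  0.3] T [-0.03  0.02  0.06] gap 0.0853
```

View pics/w2.png

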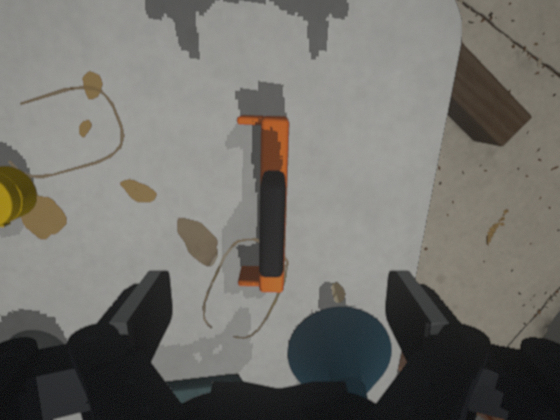

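The wrist view shows the handle upright between (272,172) and (271,275), square to the jaws. The measured handle centre is about (0.515, 0.370), with its height consistent.

```bash
python3 -c "
from h import *
plan((.515,.370,.059),92.4,4)"
```

```text
[-0.0012, 0.0004, 0.027] [-0.1, 0.0, 0.1]
[-0.0012, 0.0004, 0.027] [-0.1, 0.0, 0.1]
[-0.0012, 0.0003, 0.027] [-0.1, 0.0, 0.1]
[-0.0012, 0.0003, 0.027] [-0.1, 0.0, 0.1]
```

Emit:
carry_out --moves '[1, -0.001, 0, 0.027, -0.1, 0, 0, 1, -0.001, 0, 0.027, -0.1, 0, 0, 1, -0.001, 0, 0.027, -0.1, 0, 0, 1, -0.001, 0, 0.027, -0.1, 0, 0, 1, 0, 0, 0, 0, 0, 0]'

```text
clock: 3.32
tcp_pos: [0.5176, 0.3683, 0.0636]
orientation: [0.001, 0.693, 0.721, 0.004]
wrist_force: [-0.6, 0.6, 0.2]
finger_gap: 0.0854
```

```bash
python3 -c "
from h import *
show();plan((.515,.370,.059),92.4,1)"
```

```text
t 3.33 tcp [0.5176 0.3683 0.0636] yaw 92.33 z [ 0.0077  0.0039 -1.    ] j [ 0.49  0.52 -0.09  0.95 -0.    0.45] F [-0.6  0.6  0.2] T [-0.01  0.    0.01] gap 0.0854
[0.0018, -0.0026, 0.0046] [0.4, -0.2, -0.1]
```

Emit:
carry_out --moves '[1, 0.002, -0.002, 0.004, 0.4, -0.2, 0, -1, 0, 0, 0, 0, 0, 0, -1, 0, 0, 0, 0, 0, 0, -1, 0, 0, 0, 0, 0, 0, -1, 0, 0, 0, 0, 0, 0]' --squeeze 60

```text
clock: 3.95
tcp_pos: [0.5187, 0.3716, 0.0652]
orientation: [0.001, 0.693, 0.721, 0.004]
wrist_force: [0.4, 0.9, -1.0]
finger_gap: 0.0154
```

```bash
python3 -c "
from h import *
show();"
```

```text
t 3.95 tcp [0.5187 0.3716 0.0652] yaw 92.29 z [ 0.0078  0.004  -1.    ] j [ 0.5   0.53 -0.08  0.96 -0.    0.46] F [ 0.4  0.9 -1. ] T [ 0.07 -0.02  0.03] gap 0.0154
```

Emit:
carry_out --moves '[-1, 0, 0, -0.005, 0, 0, 0, -1, -0.04, -0.002, 0, 0.2, 0.3, 1, -1, -0.05, -0.002, 0, 0.2, 0.3, 1, -1, -0.05, -0.002, 0, 0, 0, 1, -1, -0.03, -0.002, 0, 0, 0, 0.5]'

```text
clock: 4.58
tcp_pos: [0.5126, 0.1995, 0.0681]
orientation: [-0.005, 0.713, 0.701, 0.005]
wrist_force: [0.9, -0.0, -1.8]
finger_gap: 0.0153
```

```bash
python3 -c "
from h import *
show();plan((.508,.1,.067),89,5)"
```

```text
t 4.58 tcp [0.5126 0.1995 0.0681] yaw 89.0 z [-0.      0.0143 -0.9999] j [ 0.22  0.38 -0.31  0.88  0.01  0.24] F [ 0.9 -0.  -1.8] T [ 0.01 -0.01 -0.02] gap 0.0153
[-0.0199, -0.0006, -0.0001] [-0.0, -0.2, -0.0]
[-0.0199, -0.0006, -0.0] [-0.0, -0.2, -0.0]
[-0.0199, -0.0006, 0.0] [-0.0, -0.2, -0.0]
[-0.0199, -0.0006, 0.0001] [-0.0, -0.2, -0.0]
[-0.0199, -0.0006, 0.0002] [-0.0, -0.2, -0.0]
```

Emit:
carry_out --moves '[-1, -0.02, -0.001, 0, 0, -0.2, 0, -1, -0.02, -0.001, 0, 0, -0.2, 0, -1, -0.02, -0.001, 0, 0, -0.2, 0, -1, -0.02, -0.001, 0, 0, -0.2, 0, -1, -0.02, -0.001, 0, 0, -0.2, 0]'

```text
clock: 5.2
tcp_pos: [0.5057, 0.0952, 0.0676]
orientation: [0.001, 0.713, 0.702, -0.001]
wrist_force: [0.2, -0.1, -1.9]
finger_gap: 0.0151
```

```bash
python3 -c "
from h import *
show();im=env.read_camera('top');cv2.imwrite('pics/t2.png',im[:,:,::-1])
C=cam('top')
for b in blobs(im,(20,150,110),(32,255,255),20):print(b[0],b[1],onz(C,b[1],.028))
show()"
```

```text
t 5.2 tcp [0.5057 0.0952 0.0676] yaw 89.11 z [-2.0e-04 -3.4e-03 -1.0e+00] j [ 0.03  0.32 -0.4   0.85 -0.    0.05] F [ 0.2 -0.1 -1.9] T [ 0.08  0.   -0.  ] gap 0.0151
306 [291.8 238.8] [ 0.504679   -0.00444138  0.028     ]
t 5.25 tcp [0.5055 0.0932 0.0675] yaw 89.01 z [-6.0e-04 -5.4e-03 -1.0e+00] j [ 0.03  0.32 -0.4   0.85 -0.01  0.05] F [ 0.2 -2.3 -2. ] T [-0.14  0.05 -0.03] gap 0.0153
```

Emit:
carry_out --moves '[-1, -0.016, 0.001, 0, 0, 0.2, 0, -1, -0.016, 0.001, 0, 0, 0, 0, -1, -0.016, 0, 0, 0, 0, 0, -1, -0.016, 0, 0, 0, 0, 0, -1, -0.016, 0, 0, 0, 0, 0]'

```text
clock: 5.88
tcp_pos: [0.5065, 0.0099, 0.0678]
orientation: [0.0, 0.712, 0.702, -0.0]
wrist_force: [0.3, 0.3, -3.0]
finger_gap: 0.0152
```

```bash
python3 -c "
from h import *
show();im=env.read_camera('scene');cv2.imwrite('pics/s2.png',cv2.resize(im[100:310,200:480,::-1],None,fx=2.5,fy=2.5))
C=cam('scene')
for b in blobs(im,(20,150,110),(32,255,255),20):print(b[0],b[1],onz(C,b[1],.023))
"
```

```text
t 5.88 tcp [0.5065 0.0099 0.0678] yaw 89.17 z [ 0.     -0.0011 -1.    ] j [-0.14  0.31 -0.42  0.85 -0.   -0.12] F [ 0.3  0.3 -3. ] T [-0.   -0.05  0.  ] gap 0.0152
93 [305.8 218.4] [ 0.49841636 -0.04914733  0.023     ]
```

View pics/s2.png

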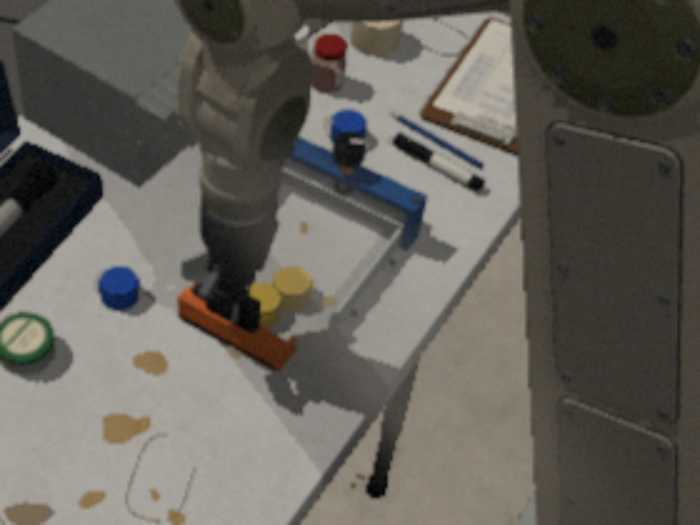

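The scene crop shows the sweeper just before the mouth, with two caps visible ahead of the blade at (265,300) and (292,285), between the walls.

Emit:
carry_out --moves '[-1, -0.016, 0, 0, 0, 0, 0, -1, -0.016, 0, 0, 0, 0, 0, -1, -0.016, 0, 0, 0, 0, 0, -1, -0.015, 0, 0, 0, 0, 0, -1, -0.011, 0, 0, 0, 0, 0]'

```text
clock: 6.55
tcp_pos: [0.5053, -0.0711, 0.068]
orientation: [0.001, 0.713, 0.701, -0.001]
wrist_force: [0.0, 0.8, -3.0]
finger_gap: 0.015
```

```bash
python3 -c "
from h import *
show()"
```

```text
t 6.55 tcp [ 0.5053 -0.0711  0.068 ] yaw 89.08 z [ 1.0e-04 -2.5e-03 -1.0e+00] j [-0.3   0.31 -0.41  0.85 -0.   -0.28] F [ 0.   0.8 -3. ] T [ 0.08 -0.01  0.02] gap 0.015
```

Emit:
carry_out --moves '[-1, 0.01, 0, 0, 0, 0, 0, -1, 0.04, 0, 0, 0, 0, 0, -1, 0.06, 0, 0, 0, 0, 0, -1, 0.06, 0, 0, 0, 0, 0, -1, 0.06, 0, 0, 0, 0, 0]'

```text
clock: 7.18
tcp_pos: [0.5112, 0.1621, 0.0678]
orientation: [0.002, 0.716, 0.698, 0.0]
wrist_force: [1.9, -0.7, -2.4]
finger_gap: 0.0151
```

Emit:
carry_out --moves '[-1, 0.035, 0, 0, 0, 0, 0, -1, 0, 0, 0, 0, 0, 0, -1, 0, 0, 0, 0, 0, 0, -1, 0, 0, 0, 0, 0, 0, -1, 0, 0, 0, 0, 0, 0]'

```text
clock: 7.8
tcp_pos: [0.5097, 0.2027, 0.0675]
orientation: [0.001, 0.713, 0.701, -0.0]
wrist_force: [-0.4, 0.6, -2.9]
finger_gap: 0.0155
```

```bash
python3 -c "
from h import *
show();im=env.read_camera('top');C=cam('top')
for b in blobs(im,(20,150,90),(32,255,255),20):print(b[0],b[1],b[2],onz(C,b[1],.028))
cv2.imwrite('pics/t3.png',cv2.resize(im[180:290,190:400,::-1],None,fx=3.5,fy=3.5))
"
```

```text
t 7.8 tcp [0.5097 0.2027 0.0675] yaw 88.96 z [ 0.0014 -0.0016 -1.    ] j [ 0.23  0.38 -0.31  0.88 -0.    0.25] F [-0.4  0.6 -2.9] T [-0.06 -0.01  0.  ] gap 0.0155
522 [330.9 240.2] [320 220  26  41] [ 0.50135389 -0.11636943  0.028     ]
```

View pics/t3.png

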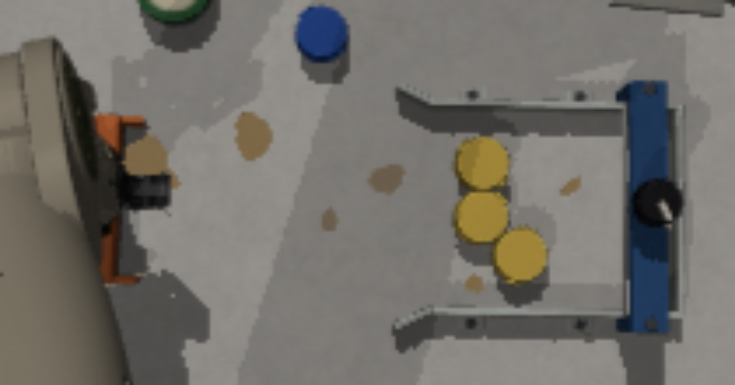

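All three caps lie inside the channel, their rear edges about 20 mm past the wall bends at the mouth, and they sit clear of the bridge. Next I set the sweeper down.

Emit:
carry_out --moves '[-1, 0, 0, 0.0015, 0, 0, 0, -1, 0, 0, 0.0015, 0, 0, 0, -1, 0, 0, 0, 0, 0, 0, -1, 0, 0, 0, 0, 0, 0, -1, 0, 0, 0, 0, 0, 0]'

```text
clock: 8.48
tcp_pos: [0.5101, 0.2014, 0.0654]
orientation: [0.001, 0.714, 0.7, 0.0]
wrist_force: [0.4, 0.7, 0.4]
finger_gap: 0.015
```

```bash
python3 -c "
from h import *
show()"
```

```text
t 8.47 tcp [0.5101 0.2014 0.0654] yaw 88.81 z [ 1.9e-03 -8.0e-04 -1.0e+00] j [ 0.23  0.38 -0.32  0.87 -0.    0.25] F [0.4 0.7 0.4] T [0.08 0.06 0.08] gap 0.015
```

Emit:
carry_out --moves '[-0.4, 0, 0, 0, 0, 0, 0, 0.5, 0, 0, 0, 0, 0, 0, 1, 0, 0, 0, 0, 0, 0, 1, 0, 0, 0, 0, 0, 0, 1, 0, 0, -0.03, 0, 0, 0]'

```text
clock: 9.1
tcp_pos: [0.5088, 0.2009, 0.0939]
orientation: [0.0, 0.714, 0.7, -0.001]
wrist_force: [1.0, 0.2, 0.6]
finger_gap: 0.0855
```

Emit:
carry_out --moves '[1, 0, 0, -0.04, 0, 0, 0, 1, 0, 0, -0.05, 0, 0, 0, 1, 0, 0, -0.05, 0, 0, 0, 1, 0, 0, 0, 0, 0, 0, 1, 0, 0, 0, 0, 0, 0]'

```text
clock: 9.72
tcp_pos: [0.5095, 0.2013, 0.2397]
orientation: [0.001, 0.714, 0.7, -0.0]
wrist_force: [0.6, 1.0, 0.4]
finger_gap: 0.0856
```

```bash
python3 -c "
from h import *
show();plan((.505,0.02,.215),50,4);print();plan((.505,-.2,.2),0,9)"
```

```text
t 9.72 tcp [0.5095 0.2013 0.2397] yaw 88.8 z [ 0.0011 -0.0015 -1.    ] j [ 0.23  0.26 -0.03  1.28 -0.    0.25] F [0.6 1.  0.4] T [ 0.01  0.02 -0.04] gap 0.0856
[-0.0453, -0.0002, 0.0062] [0.0, 0.0, 9.7]
[-0.0447, 0.0075, 0.0062] [0.0, 0.0, 9.7]
[-0.0428, 0.0149, 0.0062] [0.0, 0.0, 9.7]
[-0.0397, 0.0219, 0.0062] [0.0, 0.0, 9.7]

[-0.0446, 0.0004, 0.0045] [0.0, 0.0, 9.9]
[-0.0439, 0.0081, 0.0045] [0.0, 0.0, 9.9]
[-0.0418, 0.0155, 0.0045] [0.0, 0.0, 9.9]
[-0.0386, 0.0224, 0.0045] [0.0, 0.0, 9.9]
[-0.0341, 0.0287, 0.0045] [0.0, 0.0, 9.9]
[-0.0287, 0.0341, 0.0044] [0.0, 0.0, 9.9]
[-0.0225, 0.0385, 0.0044] [0.0, 0.0, 9.9]
[-0.0155, 0.0418, 0.0044] [0.0, 0.0, 9.9]
[-0.0081, 0.0438, 0.0044] [0.0, 0.0, 9.9]
```

```bash
python3 -c "
from h import *
plan((.504,-.234,.19),150,9)"
```

```text
[-0.0484, 0.0004, 0.0056] [0.0, 0.0, -6.8]
[-0.0481, -0.0053, 0.0056] [0.0, 0.0, -6.8]
[-0.0471, -0.011, 0.0056] [0.0, 0.0, -6.8]
[-0.0455, -0.0165, 0.0056] [0.0, 0.0, -6.8]
[-0.0432, -0.0218, 0.0055] [0.0, 0.0, -6.8]
[-0.0403, -0.0267, 0.0055] [0.0, 0.0, -6.8]
[-0.0369, -0.0313, 0.0055] [0.0, 0.0, -6.8]
[-0.0329, -0.0355, 0.0055] [0.0, 0.0, -6.8]
[-0.0285, -0.0391, 0.0055] [0.0, 0.0, -6.8]
```

Emit:
carry_out --moves '[1, -0.048, 0, 0.005, 0, 0, -6.8, 1, -0.048, -0.005, 0.005, 0, 0, -6.8, 1, -0.047, -0.011, 0.005, 0, 0, -6.8, 1, -0.0455, -0.0165, 0.005, 0, 0, -6.8, 1, -0.043, -0.022, 0.005, 0, 0, -6.8]'

```text
clock: 10.35
tcp_pos: [0.5051, -0.0427, 0.207]
orientation: [-0.004, 0.467, 0.884, -0.002]
wrist_force: [0.6, -0.5, -0.1]
finger_gap: 0.0851
```

Emit:
carry_out --moves '[1, -0.04, -0.027, 0.005, 0, 0, -6.8, 1, -0.036, -0.031, 0.005, 0, 0, -6.8, 1, -0.03, -0.033, 0.005, 0, 0, -6.8, 1, 0, 0, 0, 0, 0, -6.8, 1, 0, 0, 0, 0, 0, 0]'

```text
clock: 10.98
tcp_pos: [0.5009, -0.1898, 0.1821]
orientation: [-0.011, 0.241, 0.97, 0.0]
wrist_force: [0.4, -0.6, -0.5]
finger_gap: 0.0853
```

```bash
python3 - <<'E'
from h import *
np.set_printoptions(precision=4,suppress=True)
show();st=env.get_state();im=env.read_camera('wrist');cv2.imwrite('pics/w3.png',im[:,:,::-1]);C=cam('wrist',st)
p=proj(C,(.504,-.2345,.114));print(p,proj(C,(.504,-.2345,.072)))
show()
E
```

```text
t 10.97 tcp [ 0.5009 -0.1898  0.1821] yaw 152.07 z [-0.0207  0.0059 -0.9998] j [-0.51  0.28 -0.15  1.16 -0.   -1.59] F [ 0.4 -0.6 -0.5] T [-0.01  0.01  0.01] gap 0.0853
[231.8187 166.5108] [238.2158 155.5179]
t 11.03 tcp [ 0.501  -0.1896  0.1821] yaw 152.04 z [-0.0208  0.0057 -0.9998] j [-0.51  0.28 -0.15  1.16 -0.01 -1.59] F [ 0.1  0.3 -1. ] T [ 0.01 -0.04 -0.01] gap 0.0857
```

View pics/w3.png

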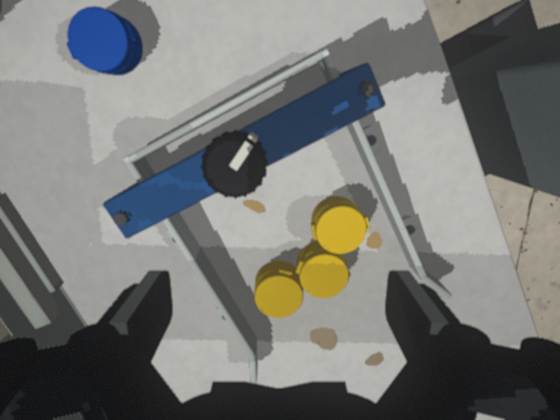

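The wrist view shows the knob top at about (235,163) with the white line pointing up-right, and the three caps inside the channel clear of the bridge. The predicted point (232,167) agrees. Next I refine the knob centre.

```bash
python3 - <<'E'
from h import *
np.set_printoptions(precision=4,suppress=True)
im=cv2.imread('pics/w3.png');C=cam('wrist');T=cam('top');S=cam('scene')
k=(im.max(2)<42).astype(np.uint8);k[:,:195]=0;k[:,275]=0;k[:120]=0;k[205:]=0
n,l,s,c=cv2.connectedComponentsWithStats(k);i=1+np.argmax(s[1:,4])
ct=max(cv2.findContours((l==i).astype(np.uint8),0,1)[0],key=len);e=cv2.minEnclosingCircle(ct);h=cv2.fitEllipse(cv2.convexHull(ct))
print(s[i],e,h)
for z in(.1,.114,.116):print(z,onz(C,h[0],z))
print(tri(C,h[0],T,(376.7,237.5)),tri(C,h[0],S,(338.9,160.1)))
plan((.504,-.2345,.13),152,4)
E
```

```text
[203 131  44  27 267] ((224.5, 145.5), 24.382469177246094) ((224.28956604003906, 144.6020965576172), (19.656803131103516, 48.11216354370117), 60.3869514465332)
0.1 [ 0.5039 -0.2461  0.1   ]
0.114 [ 0.5016 -0.2467  0.114 ]
0.116 [ 0.5012 -0.2468  0.116 ]
(array([ 0.5098, -0.2435,  0.0539]), np.float64(0.0036089111498754153)) (array([ 0.5068, -0.2453,  0.0869]), np.float64(0.0016229417547775071))
[-0.0062, -0.0095, 0.0129] [-0.1, -0.3, 0.0]
[-0.0061, -0.0095, 0.013] [-0.1, -0.3, 0.0]
[-0.0061, -0.0095, 0.013] [-0.1, -0.3, 0.0]
[-0.006, -0.0095, 0.013] [-0.1, -0.3, 0.0]
```

```bash
python3 - <<'E'
from h import *
np.set_printoptions(precision=4,suppress=True)
im=cv2.imread('pics/w3.png').astype(int);C=cam('wrist');T=cam('top');S=cam('scene')
k=((im.max(2)<75)&(im[:,:,0]-im[:,:,2]<22)).astype(np.uint8);k[:,:195]=0;k[:,275:]=0;k[:122]=0;k[205:]=0
k=cv2.morphologyEx(k,cv2.MORPH_OPEN,np.ones((7,7)))
n,l,s,c=cv2.connectedComponentsWithStats(k);i=1+np.argmax(s[1:,4])
ct=max(cv2.findContours((l==i).astype(np.uint8),0,1)[0],key=len);h=cv2.fitEllipse(cv2.convexHull(ct))
print(s[i],h)
for p in (h[0],(235,163)):
  print(onz(C,p,.1),onz(C,p,.115),tri(C,p,T,(376.7,237.5)),tri(C,p,S,(338.9,160.1)))
E
```

```text
[ 203  130   64   66 2887] ((234.0670623779297, 162.91368103027344), (64.82121276855469, 66.57780456542969), 16.217531204223633)
[ 0.5042 -0.2341  0.1   ] [ 0.5017 -0.2356  0.115 ] (array([ 0.5048, -0.234 ,  0.098 ]), np.float64(0.00045181727395187613)) (array([ 0.5037, -0.2341,  0.0986]), np.float64(0.001477925707544443))
[ 0.5038 -0.2338  0.1   ] [ 0.5013 -0.2353  0.115 ] (array([ 0.5045, -0.2338,  0.0985]), np.float64(0.000981874959955976)) (array([ 0.5034, -0.2338,  0.099 ]), np.float64(0.001101573282534331))
```

Emit:
carry_out --moves '[1, -0.008, -0.012, 0.01, -0.1, -0.4, 0, 1, -0.008, -0.012, 0.02, -0.1, -0.4, 0, 1, -0.008, -0.013, 0.02, -0.1, -0.4, 0, 1, 0, 0, 0.02, 0, 0, 0, 1, 0, 0, 0, 0, 0, 0]'

```text
clock: 11.65
tcp_pos: [0.5042, -0.2342, 0.1068]
orientation: [0.0, 0.242, 0.97, -0.0]
wrist_force: [0.7, 0.0, 0.0]
finger_gap: 0.0855
```

```bash
python3 -c "
from h import *
show();plan((.5037,-.234,.095),152,2)"
```

```text
t 11.65 tcp [ 0.5042 -0.2342  0.1068] yaw 151.93 z [ 4.e-04 -3.e-04 -1.e+00] j [-0.58  0.35 -0.24  0.98 -0.   -1.66] F [0.7 0.  0. ] T [-0.03 -0.   -0.05] gap 0.0855
[0.0003, -0.0, 0.0059] [-0.0, 0.0, -0.0]
[0.0003, -0.0, 0.0059] [-0.0, 0.0, -0.0]
```

Emit:
carry_out --moves '[1, 0, 0, 0.006, 0, 0, 0, 1, 0, 0, 0.006, 0, 0, 0, -1, 0, 0, 0, 0, 0, 0, -1, 0, 0, 0, 0, 0, 0, -1, 0, 0, 0, 0, 0, 0]' --squeeze 35

```text
clock: 12.28
tcp_pos: [0.5045, -0.2338, 0.0963]
orientation: [0.001, 0.242, 0.97, -0.001]
wrist_force: [-4.3, 1.5, 14.1]
finger_gap: 0.0351
```

```bash
python3 -c "
from h import *
show()"
```

```text
t 12.28 tcp [ 0.5045 -0.2338  0.0963] yaw 151.97 z [ 0.0012 -0.0014 -1.    ] j [-0.58  0.36 -0.26  0.95 -0.   -1.66] F [-4.3  1.5 14.1] T [0.22 0.58 0.01] gap 0.0351
```

Emit:
carry_out --moves '[-1, 0, 0, 0, 0, 0, 5, -1, 0, 0, 0.0002, 0, 0, 8, -1, 0, 0, 0.0001, 0, 0, 8, -1, 0, 0, 0.0002, 0, 0, 8, -1, 0, 0, 0.0001, 0, 0, 8]'

```text
clock: 12.9
tcp_pos: [0.5045, -0.2339, 0.0959]
orientation: [0.001, 0.546, 0.838, -0.001]
wrist_force: [-0.3, 0.3, -2.1]
finger_gap: 0.0351
```

```bash
python3 -c "
from h import *
show()"
```

```text
t 12.9 tcp [ 0.5045 -0.2339  0.0959] yaw 113.83 z [ 0.0013 -0.0021 -1.    ] j [-0.58  0.36 -0.26  0.95 -0.   -0.99] F [-0.3  0.3 -2.1] T [-0.11 -0.01  0.11] gap 0.0351
```

Emit:
carry_out --moves '[-1, 0, 0, 0.0001, 0, 0, 5, -1, 0, 0, 0.0001, 0, 0, 5, -1, 0, 0, 0.0001, 0, 0, 5, -1, 0, 0, 0.0001, 0, 0, 5, -1, 0, 0, 0.0001, 0, 0, 5]'

```text
clock: 13.52
tcp_pos: [0.5044, -0.234, 0.0955]
orientation: [0.001, 0.719, 0.695, -0.001]
wrist_force: [-0.3, -1.0, -1.4]
finger_gap: 0.0345
```

```bash
python3 -c "
from h import *
show()"
```

```text
t 13.53 tcp [ 0.5044 -0.234   0.0955] yaw 88.0 z [ 0.0012 -0.0027 -1.    ] j [-0.58  0.36 -0.26  0.95 -0.   -0.54] F [-0.3 -1.  -1.4] T [-0.05 -0.03  0.07] gap 0.0345
```

Emit:
carry_out --moves '[-1, 0, 0, 0.0001, 0, 0, 5, -1, 0, 0, 0.0001, 0, 0, 5, -1, 0, 0, 0.0001, 0, 0, 5, -1, 0, 0, 0.0001, 0, 0, 5, -1, 0, 0, 0.0001, 0, 0, 5]'

```text
clock: 14.15
tcp_pos: [0.5044, -0.2341, 0.0951]
orientation: [0.002, 0.856, 0.516, -0.0]
wrist_force: [0.7, -0.2, -1.0]
finger_gap: 0.0345
```

```bash
python3 -c "
from h import *
show()"
```

```text
t 14.15 tcp [ 0.5044 -0.2341  0.0951] yaw 62.19 z [ 0.0011 -0.0033 -1.    ] j [-0.58  0.36 -0.26  0.95 -0.   -0.09] F [ 0.7 -0.2 -1. ] T [-0.02 -0.03  0.04] gap 0.0345
```

Emit:
carry_out --moves '[-1, 0, 0, 0.0001, 0, 0, 5, -1, 0, 0, 0.0001, 0, 0, 5, -1, 0, 0, 0.0001, 0, 0, 5, -1, 0, 0, 0.0001, 0, 0, 5, -1, 0, 0, 0.0001, 0, 0, 5]'

```text
clock: 14.78
tcp_pos: [0.5044, -0.2341, 0.0946]
orientation: [0.002, 0.95, 0.312, -0.0]
wrist_force: [0.7, 0.4, -1.7]
finger_gap: 0.0349
```

```bash
python3 -c "
from h import *
show()"
```

```text
t 14.78 tcp [ 0.5044 -0.2341  0.0946] yaw 36.38 z [ 9.0e-04 -3.8e-03 -1.0e+00] j [-0.58  0.36 -0.26  0.95 -0.    0.36] F [ 0.7  0.4 -1.7] T [-0.01 -0.02  0.03] gap 0.0349
```

Emit:
carry_out --moves '[-1, 0, 0, 0.0001, 0, 0, 5, -1, 0, 0, 0.0001, 0, 0, 5, -1, 0, 0, 0.0001, 0, 0, 5, -1, 0, 0, 0.0001, 0, 0, 5, -1, 0, 0, 0.0001, 0, 0, 5]'

```text
clock: 15.4
tcp_pos: [0.5043, -0.2343, 0.0947]
orientation: [0.003, 0.995, 0.096, -0.0]
wrist_force: [-0.6, -0.1, 0.0]
finger_gap: 0.0347
```

```bash
python3 -c "
from h import *
show()"
```

```text
t 15.4 tcp [ 0.5043 -0.2343  0.0947] yaw 11.03 z [ 3.0e-04 -5.9e-03 -1.0e+00] j [-0.58  0.36 -0.26  0.94 -0.    0.8 ] F [-0.6 -0.1  0. ] T [-0.09  0.02  0.86] gap 0.0347
```

```bash
python3 - <<'E'
from h import *
show();st=env.get_state();im=env.read_camera('wrist');C=cam('wrist',st)
p=proj(C,(.504,-.234,.114));print(p,onz(C,(252,138),.114))
u,v=p.astype(int);c=im[max(0,v-75):v+75,u-100:u+100,::-1];cv2.imwrite('pics/w4full.png',im[:,:,::-1]);cv2.imwrite('pics/w4.png',cv2.convertScaleAbs(cv2.resize(c,None,fx=3,fy=3),alpha=1.8));show()
E
```

```text
t 15.4 tcp [ 0.5043 -0.2343  0.0947] yaw 11.03 z [ 3.0e-04 -5.9e-03 -1.0e+00] j [-0.58  0.36 -0.26  0.94 -0.    0.8 ] F [-0.6 -0.1  0. ] T [-0.09  0.02  0.86] gap 0.0347
[280.00345756 313.52818157] [ 0.48377509 -0.17544872  0.114     ]
t 15.45 tcp [ 0.5044 -0.2344  0.0947] yaw 10.88 z [ 3.0e-04 -6.2e-03 -1.0e+00] j [-0.58  0.36 -0.26  0.94 -0.    0.8 ] F [-0.1  0.3 -1.1] T [-0.1   0.15  0.68] gap 0.0351
```

View pics/w4.png

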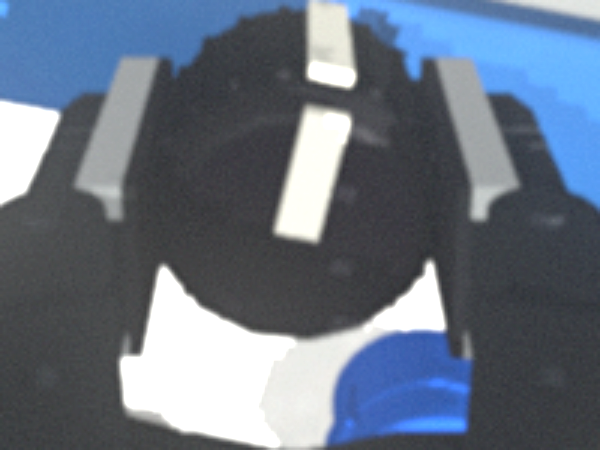

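The knob sits centred between the pads. Its line runs from crop (298,235) to (330,108), pointing away slightly to the right, so I can measure its bearing.

```bash
cat >> h.py <<'E'
def bearing(im,C,z=.114,cen=(.5042,-.234)):
    u,v=proj(C,(*cen,z));m=np.zeros(im.shape[:2],np.uint8)
    poly=np.array([proj(C,(cen[0]+.0165*np.cos(a),cen[1]+.0165*np.sin(a),z)) for a in np.linspace(0,6.28,40)])
    cv2.fillPoly(m,[np.int32(poly.round())],1)
    mm=(im.min(2)>100)&(m>0)
    P=np.array([onz(C,(x,y),z)[:2] for y,x in zip(*np.nonzero(mm))])
    d=np.linalg.svd(P-P.mean(0))[2][0];d*=np.sign(d@(P.mean(0)-cen))
    print("line px",len(P),"mean",P.mean(0).round(4),"bearing",np.degrees(np.arctan2(d[1],d[0])).round(1))
E
python3 - <<'E'
from h import *
st=dict(tcp_pos=np.array([.501,-.1898,.1821]),orientation=None)
def S(p,yaw,z):
    z=np.array(z);z/=np.linalg.norm(z);x=np.array([np.cos(np.radians(yaw)),np.sin(np.radians(yaw)),0]);x-=x@z*z;x/=np.linalg.norm(x)
    q=R.from_matrix(np.c_[x,np.cross(z,x),z]).as_quat();return dict(tcp_pos=np.array(p),orientation=np.r_[q[3],q[:3]])
for f,s in(("w3",S([.5009,-.1898,.1821],152.07,[-.0207,.0059,-.9998])),("w4full",S([.5043,-.2343,.0947],11.03,[.0003,-.0059,-1]))):
    im=cv2.imread(f"pics/{f}.png");
    for z in(.113,.116):bearing(im,cam("wrist",s),z)
E
```

```text
line px 319 mean [ 0.4988 -0.2375] bearing -150.5
line px 328 mean [ 0.4986 -0.2372] bearing -137.3
line px 751 mean [ 0.5053 -0.2296] bearing 109.3
line px 1237 mean [ 0.5057 -0.235 ] bearing -81.8
```

```bash
python3 - <<'E'
from h import *
def S(p,yaw,z):
    z=np.array(z);z/=np.linalg.norm(z);x=np.array([np.cos(np.radians(yaw)),np.sin(np.radians(yaw)),0]);x-=x@z*z;x/=np.linalg.norm(x)
    q=R.from_matrix(np.c_[x,np.cross(z,x),z]).as_quat();return dict(tcp_pos=np.array(p),orientation=np.r_[q[3],q[:3]])
for s,a,b in((S([.5009,-.1898,.1821],152.07,[-.0207,.0059,-.9998]),(235,165),(248,143)),(S([.5043,-.2343,.0947],11.03,[.0003,-.0059,-1]),(180+297/3,238+237/3),(180+328/3,238+112/3))):
    C=cam("wrist",s);A,B=onz(C,a,.114),onz(C,b,.114);d=B-A;print(A,B,np.hypot(*d[:2]),np.degrees(np.arctan2(d[1],d[0])))
E
```

```text
[ 0.5036649  -0.23464018  0.114     ] [ 0.49144449 -0.24177989  0.114     ] 0.014153231458976491 -149.70461121214348
[ 0.50388114 -0.23542958  0.114     ] [ 0.50419422 -0.21866926  0.114     ] 0.01676324291655264 88.9298500277409
```

The knob's line turned 121° (2.12 rad) clockwise and stopped at bearing 89°. That is along the magazine's +y, and the reaction torque was 0.86 N m, so the screw is seated and the fingers slipped a little at the stop. Now I back it off 90°.

Emit:
carry_out --moves '[-1, 0, 0, 0, 0, 0, -5, -1, 0, 0, -0.0001, 0, 0, -9, -1, 0, 0, -0.0002, 0, 0, -9, -1, 0, 0, -0.0002, 0, 0, -9, -1, 0, 0, -0.0001, 0, 0, -9]'

```text
clock: 16.08
tcp_pos: [0.5047, -0.2343, 0.0954]
orientation: [0.003, 0.893, 0.45, -0.001]
wrist_force: [-0.1, -0.3, -1.2]
finger_gap: 0.0348
```

```bash
python3 -c "
from h import *
show()"
```

```text
t 16.07 tcp [ 0.5047 -0.2343  0.0954] yaw 53.44 z [ 0.0014 -0.0054 -1.    ] j [-0.58  0.36 -0.26  0.95 -0.    0.06] F [-0.1 -0.3 -1.2] T [ 0.13 -0.11 -0.06] gap 0.0348
```

Next I bring the yaw from 53.4° to about 100.9° (47.5° more), then settle and measure.

Emit:
carry_out --moves '[-1, 0, 0, -0.0002, 0, 0, -10, -1, 0, 0, -0.0001, 0, 0, -10, -1, 0, 0, -0.0002, 0, 0, -10, -1, 0, 0, -0.0001, 0, 0, -10, -1, 0, 0, -0.0001, 0, 0, -4]'

```text
clock: 16.7
tcp_pos: [0.5048, -0.2338, 0.0962]
orientation: [0.002, 0.648, 0.762, -0.001]
wrist_force: [-0.6, -0.8, -0.9]
finger_gap: 0.0347
```

Emit:
carry_out --moves '[-1, 0, 0, 0, 0, 0, -1, -1, 0, 0, 0, 0, 0, 0, -1, 0, 0, 0, 0, 0, 0, -1, 0, 0, 0, 0, 0, 0, -1, 0, 0, 0, 0, 0, 0]'

```text
clock: 17.32
tcp_pos: [0.5048, -0.2338, 0.0962]
orientation: [0.002, 0.641, 0.767, -0.001]
wrist_force: [-0.2, -0.6, -1.2]
finger_gap: 0.0347
```

```bash
python3 - <<'E'
from h import *
show();st=env.get_state();im=env.read_camera('wrist');C=cam('wrist',st);cv2.imwrite('pics/w5full.png',im[:,:,::-1])
u,v=proj(C,(.504,-.234,.114)).astype(int);print(u,v)
cv2.imwrite('pics/w5.png',cv2.convertScaleAbs(cv2.resize(im[238:388,180:380,::-1],None,fx=3,fy=3),alpha=1.8));show()
E
```

```text
t 17.32 tcp [ 0.5048 -0.2338  0.0962] yaw 100.22 z [ 0.0022 -0.0037 -1.    ] j [-0.58  0.36 -0.26  0.95 -0.   -0.76] F [-0.2 -0.6 -1.2] T [0.01 0.   0.05] gap 0.0347
278 312
t 17.38 tcp [ 0.5048 -0.2338  0.0962] yaw 100.22 z [ 0.0022 -0.0036 -1.    ] j [-0.58  0.36 -0.26  0.95 -0.   -0.76] F [-0.  -1.5 -1.3] T [ 0.06 -0.05  0.06] gap 0.0347
```

View pics/w5.png

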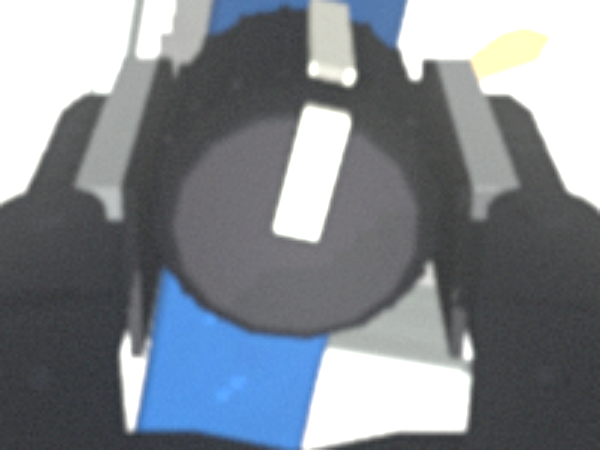

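The line sits in the gripper exactly as before, so the knob followed the tool: 100.2° − 10.9° ≈ 89.3°, a quarter turn. One final check of the scene follows.

```bash
python3 - <<'E'
from h import *
a=env.read_camera('top');b=env.read_camera('scene');show()
C=cam('top')
for x in blobs(a,(20,150,90),(32,255,255),40):print(x[0],x[2],onz(C,(x[2][0],x[1][1]),.028))
o=np.vstack([cv2.resize(a[110:310,110:460],(525,300)),cv2.resize(b[90:410,60:480],(525,300))*1]);cv2.imwrite('pics/fin.png',o[:,:,::-1])
E
```

```text
t 17.48 tcp [ 0.5048 -0.2338  0.0962] yaw 100.22 z [ 0.0022 -0.0036 -1.    ] j [-0.58  0.36 -0.26  0.95 -0.   -0.76] F [ 0.1 -1.3 -1. ] T [ 0.07 -0.03  0.07] gap 0.0347
166 [321 220  14  14] [ 0.54137439 -0.08817278  0.028     ]
344 [320 235  26  26] [ 0.48204004 -0.08507703  0.028     ]
```

View pics/fin.png

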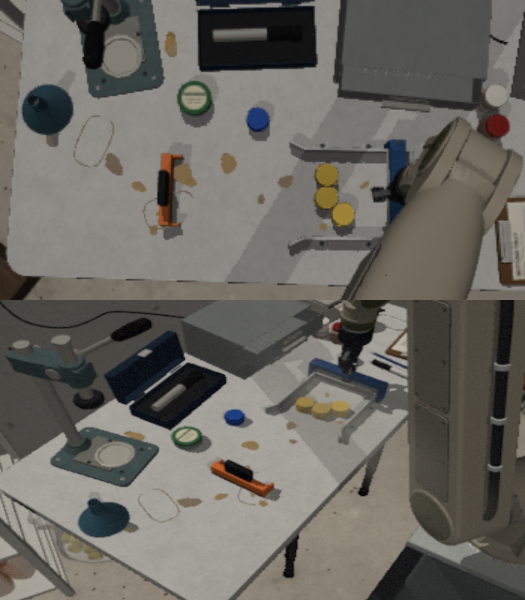

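The sweeper stands upright and clear, the caps are in the channel with their rear edges about 20 mm inside the mouth, and the bystanders are where they were.

```bash
python3 -c "
from h import *
print(env.hand_in())"
```

```text
the job is handed in; nothing more can be done
None
```

The job is done and handed in at about 17.5 s on the robot's clock; no verdict was reported.

- **Caps:** I swept all three into the magazine with the sweeper, and the gripper never touched them. The last top view puts their rear edges about 20 mm inside the mouth.
- **Sweeper:** It stands upright on the table about 0.27 m in front of the mouth.
- **Screw, seating:** I turned it clockwise until it hit the stop. The reaction torque was 0.86 N m and the white line had turned about 121°. The fingers slipped roughly 20° on the knob at the stop.
- **Screw, back-off:** I then backed it off 89–90°. The white line sat the same way between the fingers before and after, so the knob did not slip. The gripper is still holding it there at 35 N.
- **Bystanders:** The tin, funnel and both jars look unmoved in the last pictures.

**Checks that failed or disagreed:**
- The first wrist reading of the sweeper was about 7 mm off because the arm was still moving; I measured again at rest before gripping.
- My automatic measurements of the knob centre (first try) and of the white line's angle were unreliable. I redid the knob centre with a better mask, and took the line's angle from points I picked in the pictures.

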